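Nest the silencer shells and hold them down in the tacking jig

TASK

The wide outer shell of a three-shell air silencer already stands in the tacking jig: nest the middle shell upright in it, then the tall narrow core upright in the middle shell, each fully home. Then bring the jig's sprung lever down so that its rubber foot presses on the rim of the core with the spring plunger pushed in about half of its 12 mm stroke (the lever is then about level), and finish while holding the lever there so that I can tack the shells; it springs up if you let go. Leave the can, the wrench and the magnet where they are.

Things in the scene. Friction and masses are not known exactly. Their poses are not given: they have to be found in the camera images.
- jig: Tacking jig fixed to the bench: dark steel base plate 140 (its x) x 250 (its y, -55 to +195) x 12 mm, low locating ring on it (inside diameter 70, 8 mm high), and two cheek plates, 46 mm long, to 150 mm high, 122 mm apart, that carry the lever's hinge. Origin: on the bench under the ring's centre. The hinge axis is parallel to its x, 130 mm along its +y, 120 mm up.
- nest (a point): Point on the base plate's top in the centre of the locating ring, 12 mm above the bench; axes as the jig's.
- pivot (a point): Middle of the lever's hinge axis, 120 mm above the bench; axes as the jig's.
- lever (a joint): Lever angle (rad): 0 = upright, where its return spring holds it; grows as it comes down over the shells (jig's -y); 1.57 = level; stop 1.70. A frame of two side bars (16 x 8 mm, 108 mm wide over all) with a grip sleeve across the end and a cross plate with the plunger 130 mm from the hinge. The spring alone needs about 2.6 N at the grip when upright, 6 N when level; nothing latches.
- lever_grip (a point): Centre of the black grip sleeve: 24 mm diameter, 92 mm free between the side bars, parallel to the jig's x, 215 mm from the hinge axis: 335 mm above the bench over the hinge when upright; 120 mm up, 85 mm beyond the nest centre (jig's -y), when level. The sleeve turns freely on its rod, so a held grip can keep its direction. The point's axes turn with the lever; x is along the sleeve.
- plunger (a joint): How far the lever's spring plunger is pushed in (m): 0 = out, 0.012 = bottomed, half = 0.006. Spring 2 N/mm, 6 N preload: 18 N at half. With all shells home the foot meets the core's rim at a lever angle of about 1.525; the plunger is half in at about 1.57, for a push of about 16 N at the grip.
- foot (a point): Centre of the face of the plunger's round black rubber foot, 52 mm diameter; with the plunger out it stands 32 mm from the plane through hinge and grip sleeve, on the side towards the shells; its axes turn with the lever, the foot pointing along its own -y.
- outer: Outer shell: plain steel round cup, open at the top, 66 mm outside diameter, 32 mm high, wall 2.5 mm (inside diameter 61), floor 3 mm, lower edge bevelled 3 x 4 mm. Stands loose in the locating ring. Origin: centre of its underside, z up through the mouth.
- middle: Middle shell: the same kind of cup, 56 mm outside diameter, 54 mm high, wall 2.5 mm (inside diameter 51), floor 3 mm, lower edge bevelled 3 x 4 mm, about 0.2 kg. Stands upright on the bench. Origin: centre of its underside. Home in the outer shell its underside is 3 mm above the outer's, and its rim stands 25 mm above the outer's rim.
- core: Core: the tallest and narrowest cup, 46 mm outside diameter, 76 mm high, wall 2.5 mm, floor 3 mm, lower edge bevelled 3 x 4 mm, about 0.2 kg. Stands upright on the bench. Origin: centre of its underside. Home in the middle shell its underside is 3 mm above the middle's, its rim 25 mm above the middle's rim and 94 mm above the bench.
- can: Bystander: white spray can, 54 mm diameter, 130 mm high, standing. Origin: centre of its underside.
- wrench: Bystander: steel wrench 190 mm long, lying flat. Origin: centre of its underside.
- magnet: Bystander: square welding magnet 70 x 70 x 22 mm of dark steel plates, lying flat. Origin: centre of its underside.

How it is judged:
By the outcome, as a careful person would: the job done as asked, in the order asked, and still so for the second after the job is handed in, while the arm keeps its last pose, push and grip.
It also fails if it takes over 69 s, if anything falls off the work surface, if the arm or the gripper's body presses on something with over 40 N, if the wrist force passes 120 N, or if a joint passes its speed limit or range.

ROBOT

A 7-joint arm with a two-finger parallel gripper is mounted at the origin on the work surface. World frame = base frame: x ahead of the robot, y to its left, z up, the work surface at z = 0. Lengths are in m, angles in rad, forces in N, time in s.
With the tool pointing down it reaches from about 0.425 to 0.925 m from the base axis. Payload 6.8 kg.
Tool frame: the origin (TCP) lies at the very end of the fingers, on their centre line; the grasp point (between the pads) lies 19 mm behind it; y points along the fingers, x is the direction in which the jaws open and shut, and the axes are right-handed (so a half turn about y gives the same grasp; the last joint's range is limited). The gripper opens to 85 mm and grips with 20 to 120 N. Pads are 22 mm wide; open, the fingers measure 114 mm over their backs; the gripper's body (76 mm by 85 mm) begins 54 mm behind the grasp point. The pads swing forward as they close: fully open they stand 13 mm farther back than shut.
Start: joints at [-0.108, 0.477, 0.022, 1.555, -0.011, 1.109, -0.083], TCP at [0.675, 0, 0.231] pointing down, gripper open.
Joint ranges: [-2.96, 2.96], [-0.34, 2.1], [-1.41, 1.46], [0.24, 2.44], [-1.37, 4.51], [0.17, 1.92], [-2.96, 2.96]. Speed limits (rad/s): [2.39, 2.39, 3.14, 3.14, 3.14, 3.14, 3.14].

INTERFACE

Orientations are given as a rotation vector (axis times angle).
In Python, from bench import r, imaging gives the robot as it stands.
- The arm moves only by the shell command python3 -m jog 'ROWS' [FORCE]. ROWS is text: rows parted by semicolons, each of 7 numbers parted by spaces: the turn, a rotation vector about the tool's x, y, z in degrees, then the shift along the tool's x, y, z in mm, then the opening, from 0 (shut) to 1 (fully open). A call has exactly 5 rows; each row shifts and turns the commanded pose from where the row before left it, along the tool's axes as they then stand; what a row does not reach is not made up. A row lasts 1/12 s, in which the tool goes at most 41.7 mm and 7.16 degrees, less where a joint would pass 70% of its speed; a pose out of reach is approached as far as the arm can. A call with a gripper value outside its range is refused whole. The fingers move at their own pace and stop on an object; FORCE is the grip in N (left out, the last holds). Time passes only in rows, so rows that do not move let the fingers close, or fill a call up. It gives the time, the measured TCP pose, the force and the opening at its end, in the units of the state.
- r.get_obs(): the state, without advancing time (a new reading comes with each control period).
- imaging.grab_frame(name): name is "scene" or "side" or "wrist"; returns a dict with "color" (480x640x3 uint8, red, green, blue), "z_map" (480x640 float32, m along the optical axis (not along the pixel's ray), 0 where there is no reading), "fx", "fy", "cx", "cy" (pixels), "world_to_cam" (4x4, takes a point from world to camera coordinates); the wrist camera has in their place "hand_eye" (4x4, takes a point from camera to tool coordinates, whose origin is the TCP and whose axes are the tool frame's). Camera axes: x right, y up, looking along -z (the intrinsics and any distortion apply to the point x, -y, -z); pixel columns grow to the right and rows downward; lengths in m; the calibration is good to about 2 mm. A picture is of the moment at which its call begins: read the wrist's pose just before it.
- r.hand_in(): hands the job in, once; it reports no verdict.
The state is a dict: "clock": time; "joints": joint angles; "qvel": joint speeds; "tau": joint torques, N m; "tcp_pos": TCP position; "orientation": TCP orientation; "contact_force": force on the tool from outside, world axes, zero at the start; "moment": the same for the moment, N m; "grip_width": finger opening in m.
Only numpy, scipy, OpenCV 4.12 (cv2) and the standard library are available. Lean on these libraries where they do the work, as an engineer would, in place of code of your own. Each camera call takes 0.05 s, during which the arm holds its last target.

## Working session

There is one attempt and no reset: what is moved stays moved. The work goes in short steps, Python scripts to look and compute and a shell command to move; the robot and the scene stay as the last step left them, time stands still between calls to the robot, and variables do not carry over. Pictures are saved under pics/ and viewed, and the job is handed in when it is done.

```bash
ls; mkdir -p pics; cat > h.py <<'E'
import numpy as np, cv2
from bench import r, imaging
from scipy.spatial.transform import Rotation as R
def save(name,f): 
    im=imaging.grab_frame(name); cv2.imwrite(f,im["color"][:,:,::-1]); return im
def unproj(im,u,v,z):
    K=im; x=(u-K["cx"])/K["fx"]*z; y=(v-K["cy"])/K["fy"]*z
    return np.stack([x,-y,-z],-1)
def toworld(im,p):
    M=np.linalg.inv(im["world_to_cam"]); return p@M[:3,:3].T+M[:3,3]
def cloud(im):
    v,u=np.mgrid[:480,:640]; return toworld(im,unproj(im,u,v,im["z_map"].astype(float)))
def pr(o=None):
    o=o or r.get_obs(); print(o["clock"],np.round(o["tcp_pos"],4),np.round(o["orientation"],3),np.round(o["contact_force"],1),o["grip_width"])
E
python3 - <<'E'
from h import *
pr()
for n in("scene","side"):
    im=save(n,f"pics/{n}0.png"); print(n,im.keys(),im["fx"],im["cx"]); print(np.round(np.linalg.inv(im["world_to_cam"]),3))
    np.savez(f"{n}0.npz",**{k:v for k,v in im.items()})
im=save("wrist","pics/w0.png");print(im["hand_eye"])
o=r.get_obs();print(R.from_rotvec(o["orientation"]).as_matrix().round(3))
E
```

```text
pics
0.0 [ 0.6744 -0.      0.2303] [-1.571e+00  1.000e-03  1.000e-03] [ 0.  -0.3 -0.7] 0.08533945174025989
scene dict_keys(['color', 'z_map', 'fx', 'fy', 'cx', 'cy', 'world_to_cam']) 554.0229673801265 323.44115471344566
[[ 0.807 -0.408  0.426  1.147]
 [ 0.59   0.548 -0.593 -0.811]
 [ 0.009  0.73   0.683  1.09 ]
 [ 0.     0.     0.     1.   ]]
side dict_keys(['color', 'z_map', 'fx', 'fy', 'cx', 'cy', 'world_to_cam']) 563.2315603636492 322.89880815486543
[[ 0.944  0.258 -0.204  0.299]
 [-0.329  0.728 -0.601 -0.844]
 [-0.006  0.635  0.772  1.24 ]
 [ 0.     0.     0.     1.   ]]
[[ 9.99999826e-01  4.46464184e-04  3.86683219e-04  1.12837275e-03]
 [ 2.24021976e-04  3.19063858e-01 -9.47733192e-01 -1.42620024e-01]
 [-5.46505566e-04  9.47733114e-01  3.19063703e-01  8.16616173e-02]
 [ 0.00000000e+00  0.00000000e+00  0.00000000e+00  1.00000000e+00]]
[[ 1.    -0.001 -0.   ]
 [ 0.    -0.     1.   ]
 [-0.001 -1.    -0.   ]]
```

View pics/scene0.png

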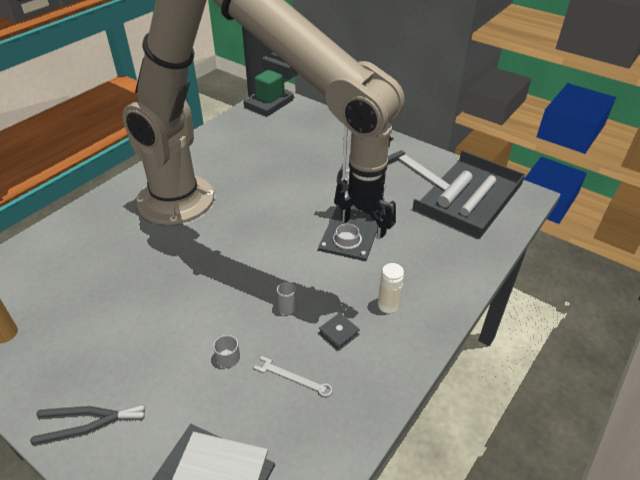

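View pics/side0.png

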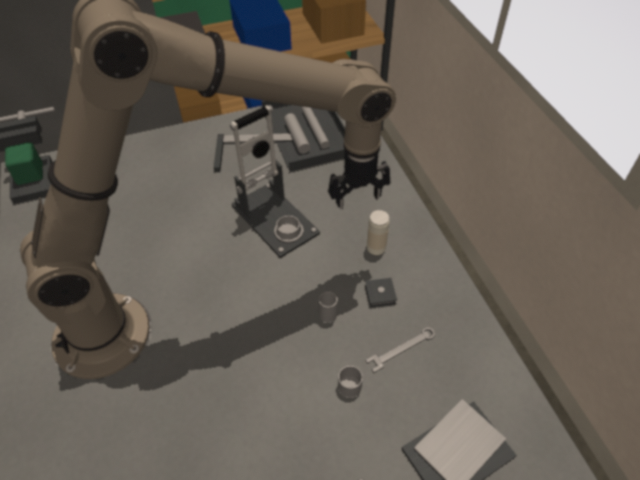

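View pics/w0.png

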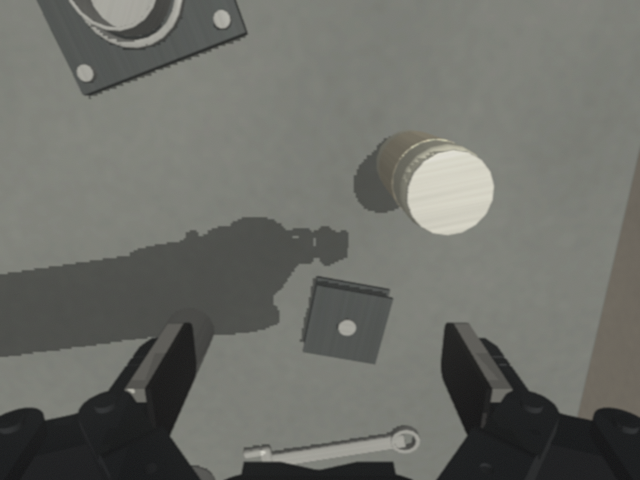

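```bash
python3 - <<'E'
from h import *
from scipy.optimize import least_squares
def circ(p):
    f=lambda q:np.hypot(p[:,0]-q[0],p[:,1]-q[1])-q[2]
    s=least_squares(f,[*p.mean(0)[:2],.025],loss="soft_l1",f_scale=.002);return s.x,np.abs(f(s.x)).mean()
for n in("scene","side"):
    im=dict(np.load(n+"0.npz")); C=cloud(im)
    boxes={"scene":dict(middle=(205,328,245,372),core=(270,276,300,320),outer=(330,220,365,250),can=(375,260,408,315),mag=(315,312,362,350),wr=(250,350,335,400)),
     "side":dict(middle=(333,360,366,402),core=(314,285,342,328),outer=(272,213,304,243),can=(362,208,392,256),mag=(363,277,400,308),wr=(362,325,438,374))}[n]
    rim=dict(middle=.054,core=.076,outer=.044,can=.13)
    print(n,"bench",np.round(np.median(C[420:440,230:260] if n=="side" else C[370:390,130:180],axis=(0,1)),4))
    for k,(a,b,c,d) in boxes.items():
        P=C[b:d,a:c].reshape(-1,3); P=P[np.isfinite(P).all(1)]
        if k in rim:
            h=rim[k]; Q=P[abs(P[:,2]-h)<.004]
            x,e=circ(Q); S=P[(P[:,2]>.015)&(P[:,2]<h+.005)]; xs,es=circ(S)
            print(k,len(Q),"rim",np.round(x,4),round(e,4),"ztop",np.round(np.percentile(P[:,2],98),4),"body",np.round(xs,4),round(es,4))
        else:
            Q=P[(P[:,2]>.004)&(P[:,2]<.04)]; print(k,len(Q),np.round(Q.mean(0),4),Q.min(0).round(3),Q.max(0).round(3))
E
```

```text
scene bench [ 0.4394 -0.4703  0.0021]
middle 128 rim [ 0.5322 -0.3306  0.0264] 0.0012 ztop 0.0563 body [ 0.5324 -0.3308  0.0264] 0.001
core 88 rim [ 0.5491 -0.1326  0.0218] 0.0012 ztop 0.0789 body [ 0.549  -0.1327  0.0216] 0.0012
outer 104 rim [0.5328 0.1571 0.0317] 0.0018 ztop 0.0487 body [0.5329 0.1565 0.0341] 0.011
can 227 rim [0.7483 0.0276 0.0184] 0.0047 ztop 0.1343 body [0.7498 0.0255 0.0227] 0.0029
mag 1036 [ 0.6987 -0.1212  0.0187] [ 0.616 -0.188  0.004] [ 0.764 -0.035  0.033]
wr 1273 [ 0.6821 -0.2793  0.0072] [ 0.561 -0.378  0.004] [ 0.789 -0.171  0.016]
side bench [ 0.2779 -0.351   0.001 ]
middle 101 rim [ 0.5318 -0.3346  0.0265] 0.0009 ztop 0.0556 body [ 0.5316 -0.3352  0.0264] 0.0008
core 73 rim [ 0.5487 -0.1367  0.0215] 0.0013 ztop 0.0784 body [ 0.5483 -0.137   0.0215] 0.001
outer 85 rim [0.532  0.1528 0.0315] 0.0013 ztop 0.0465 body [0.532  0.1515 0.0322] 0.0067
can 209 rim [0.7475 0.0248 0.018 ] 0.0051 ztop 0.1331 body [0.7461 0.0213 0.0224] 0.0033
mag 765 [ 0.6982 -0.1252  0.02  ] [ 0.646 -0.168  0.004] [ 0.763 -0.06   0.031]
wr 903 [ 0.6783 -0.2853  0.0071] [ 0.582 -0.368  0.004] [ 0.794 -0.194  0.016]
```

```bash
python3 - <<'E'
import cv2
a=cv2.imread("pics/scene0.png");b=cv2.imread("pics/side0.png")
cv2.imwrite("pics/z1.png",cv2.resize(a[190:410,200:420],(600,600),interpolation=2))
cv2.imwrite("pics/z2.png",cv2.resize(b[95:275,200:400],(800,600)[:2],interpolation=2))
E
```

```text
(no output)
```

View pics/z2.png

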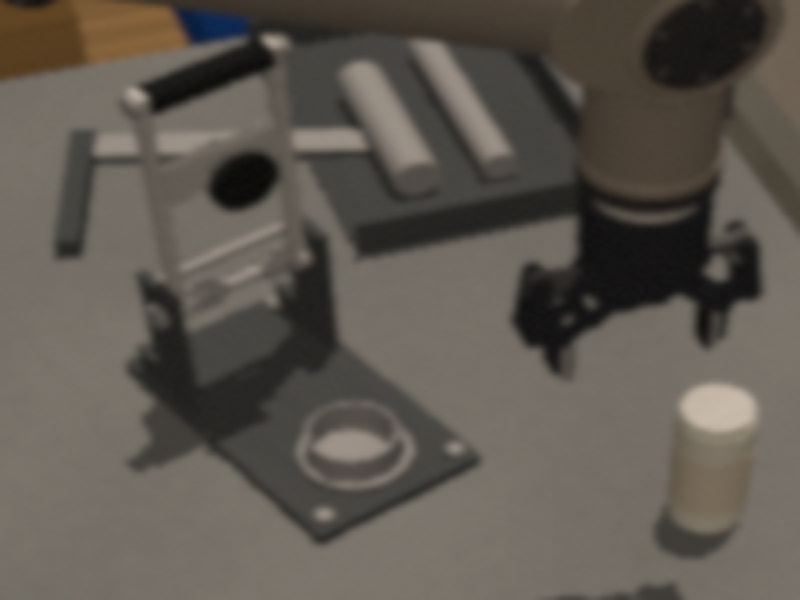

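View pics/z1.png

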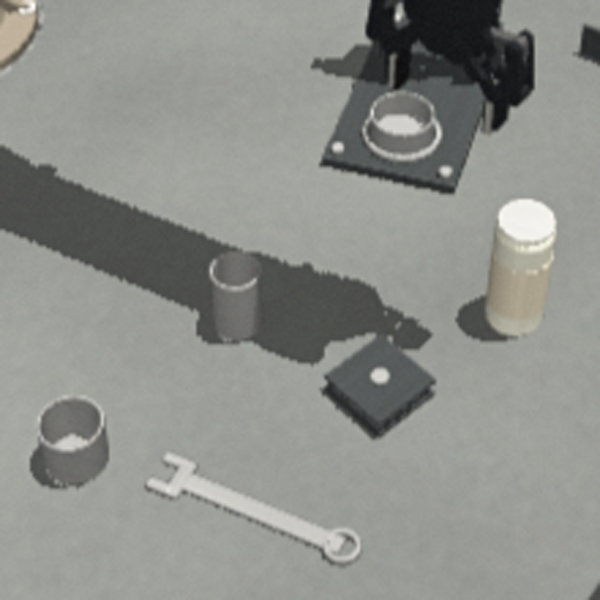

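```bash
python3 - <<'E'
from h import *
for n,box in(("side",(225,95,325,260)),("scene",(310,130,400,265))):
    im=dict(np.load(n+"0.npz")); C=cloud(im); a,b,c,d=box
    P=C[b:d,a:c]; col=im["color"][b:d,a:c].astype(int).sum(2)
    # plate top
    m=(abs(P[...,2]-.013)<.006)&(col<230)&(np.hypot(P[...,0]-.532,P[...,1]-.155)<.2)
    m=cv2.morphologyEx(m.astype(np.uint8),cv2.MORPH_OPEN,np.ones((3,3)))>0
    Q=P[m][:,:2]; rect=cv2.minAreaRect((Q*1000).astype(np.float32)); print(n,len(Q),rect, cv2.boxPoints(rect).round(0).tolist())
    if n=="side":
        s=(abs(P[...,2]-.335)<.025)&(col<120)&(np.hypot(P[...,0]-.532,P[...,1]-.155)<.25)
        S=P[s]; print("sleeve",len(S),S.mean(0).round(4)); c0=S.mean(0); w,v=np.linalg.eigh(np.cov(S.T)); print(v[:,2].round(3), np.ptp(S@v[:,2]))
        for lo in(.06,.1,.14,.2,.25,.3):
            q=P[(abs(P[...,2]-lo)<.01)&(np.hypot(P[...,0]-.532,P[...,1]-.155)<.25)]
            if len(q): print(lo,len(q),q.mean(0).round(3),q.min(0).round(3),q.max(0).round(3))
E
```

```text
side 1904 ((509.8065490722656, 216.2541046142578), (140.4188690185547, 253.8019561767578), 18.867252349853516) [[402.0, 314.0], [484.0, 73.0], [617.0, 119.0], [535.0, 359.0]]
sleeve 247 [0.4935 0.2694 0.3429]
[-0.94  -0.342  0.007] 0.09064327371365022
0.06 96 [0.491 0.272 0.06 ] [0.422 0.18  0.05 ] [0.559 0.322 0.07 ]
0.1 78 [0.488 0.265 0.099] [0.422 0.232 0.09 ] [0.559 0.303 0.11 ]
0.14 264 [0.486 0.276 0.142] [0.422 0.229 0.13 ] [0.559 0.308 0.15 ]
0.2 56 [0.49  0.273 0.2  ] [0.438 0.25  0.19 ] [0.544 0.302 0.21 ]
0.25 271 [0.491 0.262 0.251] [0.439 0.234 0.24 ] [0.545 0.295 0.26 ]
0.3 63 [0.494 0.274 0.299] [0.438 0.251 0.29 ] [0.544 0.3   0.31 ]
scene 226 ((484.5397033691406, 255.6582794189453), (118.91556549072266, 59.25749969482422), 33.85675048828125) [[419.0, 247.0], [452.0, 198.0], [550.0, 264.0], [517.0, 313.0]]
```

```bash
python3 -m jog '0 7.1 0 0 0 0 1;0 7.1 0 0 0 0 1;0 7.1 0 0 0 0 1;0 7.1 0 0 0 0 1;0 7.1 0 0 0 0 1' 40; python3 -m jog '0 7.1 0 0 0 0 1;0 7.1 0 0 0 0 1;0 7.1 0 0 0 0 1;0 7.1 0 0 0 0 1;0 7.1 0 0 0 0 1'
cat >> h.py <<'E'
def go(x,y,z):
    "tool-axis shift in mm from measured pose to the target"
    o=r.get_obs();M=R.from_rotvec(o["orientation"]).as_matrix();print("shift",np.round(M.T@(np.array([x,y,z])-o["tcp_pos"])*1000,1),"yaw toolx",np.degrees(np.arctan2(M[1,0],M[0,0])).round(2),"tooly",M[:,1].round(4));pr(o)
E
python3 -c "
from h import *
go(.532,-.332,.20)"
```

```text
clock: 0.57
tcp_pos: [0.6748, 0.0, 0.2309]
orientation: [-1.515, 0.491, -0.489]
contact_force: [-0.2, 0.1, 0.2]
grip_width: 0.0858
clock: 0.98
tcp_pos: [0.6747, 0.0001, 0.2309]
orientation: [-1.346, 0.967, -0.966]
contact_force: [0.2, -0.0, -0.4]
grip_width: 0.0853
shift [ 269.    31.  -241.4] yaw toolx -71.35 tooly [-7.e-04 -0.e+00 -1.e+00]
0.9833 [6.747e-01 1.000e-04 2.309e-01] [-1.346  0.967 -0.966] [ 0.2 -0.  -0.4] 0.0853340829565824
```

```bash
python3 -m jog '0 0 0 27 0 -24 1;0 0 0 27 0 -24 1;0 0 0 27 0 -24 1;0 0 0 27 0 -24 1;0 0 0 27 0 -24 1'; python3 -m jog '0 0 0 27 6 -24 1;0 0 0 27 6 -24 1;0 0 0 27 6 -24 1;0 0 0 27 6 -24 1;0 0 0 26 6 -25 1'
python3 -c "
from h import *
go(.532,-.332,.20)
im=save('wrist','pics/w1.png');np.savez('w1.npz',o=r.get_obs()['tcp_pos'],q=r.get_obs()['orientation'],**im)
"
```

```text
clock: 1.4
tcp_pos: [0.6045, -0.168, 0.2311]
orientation: [-1.348, 0.962, -0.961]
contact_force: [-0.5, 0.1, -0.0]
grip_width: 0.0855
clock: 1.82
tcp_pos: [0.5339, -0.3341, 0.2009]
orientation: [-1.348, 0.961, -0.961]
contact_force: [0.8, -0.1, 0.4]
grip_width: 0.0855
shift [-2.6  0.9 -1.1] yaw toolx -70.99 tooly [-0.e+00  2.e-04 -1.e+00]
1.8167 [ 0.5339 -0.3341  0.2009] [-1.348  0.961 -0.961] [ 0.8 -0.1  0.4] 0.08550085742260377
```

View pics/w1.png

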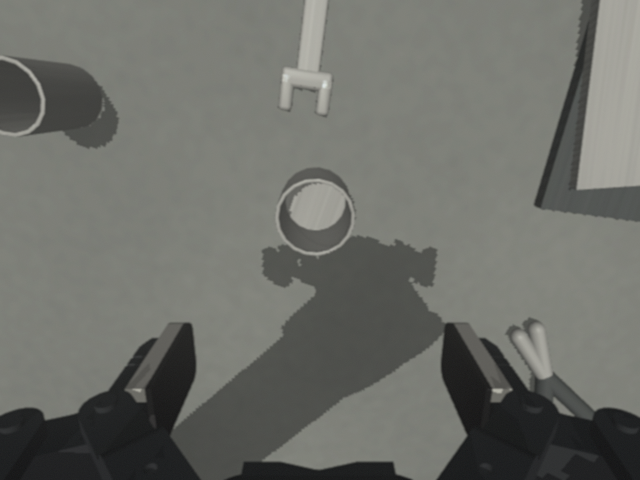

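```bash
cat >> h.py <<'E'
from scipy.optimize import least_squares
def wworld(d,p):
    H=d["hand_eye"]; p=p@H[:3,:3].T+H[:3,3]
    return p@R.from_rotvec(d["q"]).as_matrix().T+d["o"]
def wgrab(f):
    o=r.get_obs(); d=dict(save("wrist",f)); d["o"]=np.array(o["tcp_pos"]); d["q"]=np.array(o["orientation"]); return d
def wrim(d,zr,rad,guess,thr=None,show=None):
    "bright rim pixels by ray onto plane zr near guess; circle fit"
    v,u=np.mgrid[:480,:640]
    a=wworld(d,np.zeros(3)); b=wworld(d,unproj(d,u,v,np.ones(u.shape))); t=(zr-a[2])/(b[...,2]-a[2]); P=a+(b-a)*t[...,None]
    g=cv2.cvtColor(d["color"],cv2.COLOR_RGB2GRAY).astype(float)
    # local contrast (thin ring)
    k=g-cv2.medianBlur(d["color"],15).mean(2)
    rr=np.hypot(P[...,0]-guess[0],P[...,1]-guess[1])
    m=(k>(thr or 25))&(abs(rr-rad)<.010)&(abs(d["z_map"]*0+0)==0)
    W=wworld(d,unproj(d,u,v,d["z_map"].astype(float))); m&=abs(W[...,2]-zr)<.012
    Q=P[m]; f=lambda q:np.hypot(Q[:,0]-q[0],Q[:,1]-q[1])-q[2]
    s=least_squares(f,[*guess,rad],loss="soft_l1",f_scale=.001)
    print("rim",s.x.round(4),"n",m.sum(),"res",np.abs(f(s.x)).mean().round(5),"zdepth",np.median(W[...,2][m]).round(4)); return s.x,m
E
python3 - <<'E'
from h import *
d=dict(np.load("w1.npz")); wrim(d,.054,.027,(.532,-.332))
im=d
v,u=np.mgrid[:480,:640]; W=wworld(d,unproj(d,u,v,d["z_map"].astype(float))); print(W[300,560:620:20],W[100,400])
wrim(d,.076,.022,(.549,-.1345))
E
```

```text
rim [ 0.5286 -0.3411  0.0265] n 421 res 0.00051 zdepth 0.0532
[[ 0.51050297 -0.57448873  0.0012324 ]
 [ 0.51593459 -0.59157767  0.0008276 ]
 [ 0.52170327 -0.60761748  0.00170471]] [ 0.62180392 -0.37843574 -0.0008048 ]
rim [ 0.5475 -0.1447  0.0214] n 407 res 0.0005 zdepth 0.0741
```

```bash
python3 -m jog '0 0 0 -2 0 -1 1;0 0 0 0 0 0 1;0 0 0 0 0 0 1;0 0 0 0 0 0 1;0 0 0 0 0 0 1' 
python3 - <<'E'
from h import *
go(.532,-.332,.2)
d=wgrab("pics/w2.png"); x,_=wrim(d,.054,.027,(.532,-.332)); wrim(d,.076,.022,(.549,-.1345)); go(.532,-.332,.2)
E
```

```text
clock: 2.28
tcp_pos: [0.5341, -0.3298, 0.2014]
orientation: [-1.348, 0.959, -0.96]
contact_force: [0.1, 0.4, 1.0]
grip_width: 0.0853
shift [ 1.4  1.4 -2.7] yaw toolx -70.86 tooly [ 4.e-04  4.e-04 -1.e+00]
2.2833 [ 0.5341 -0.3298  0.2014] [-1.348  0.959 -0.96 ] [0.1 0.4 1. ] 0.08533069637348012
rim [ 0.535  -0.332   0.0265] n 379 res 0.00051 zdepth 0.0539
rim [ 0.5516 -0.1345  0.0214] n 496 res 0.00053 zdepth 0.0757
shift [ 1.2  1.4 -2.5] yaw toolx -70.88 tooly [ 4.e-04  3.e-04 -1.e+00]
2.3333 [ 0.534  -0.33    0.2014] [-1.348  0.96  -0.96 ] [-0.6  0.6  0.3] 0.08533641603837408
```

```bash
python3 -m jog '0 0 0 1 30 -1 1;0 0 0 1 35 0 1;0 0 0 0 35 0 1;0 0 0 0 35 0 1;0 0 0 0 25 0 1'; python3 -m jog '0 0 0 0 13 0 1;0 0 0 0 0 0 1;0 0 0 0 0 0 1;0 0 0 0 0 0 1;0 0 0 0 0 0 1';
python3 - <<'E'
from h import *
go(.534,-.332,.028)
d=wgrab("pics/w3.png")
E
```

```text
clock: 2.75
tcp_pos: [0.5322, -0.332, 0.0385]
orientation: [-1.349, 0.963, -0.959]
contact_force: [-0.9, -0.1, -0.9]
grip_width: 0.0856
clock: 3.17
tcp_pos: [0.5342, -0.3342, 0.0304]
orientation: [-1.347, 0.959, -0.964]
contact_force: [-0.2, 0.3, 1.0]
grip_width: 0.0856
shift [-2.2  2.4  0.5] yaw toolx -71.0 tooly [ 0.0032 -0.0016 -1.    ]
3.1667 [ 0.5342 -0.3342  0.0304] [-1.347  0.959 -0.964] [-0.2  0.3  1. ] 0.08557515009639984
```

View pics/w3.png

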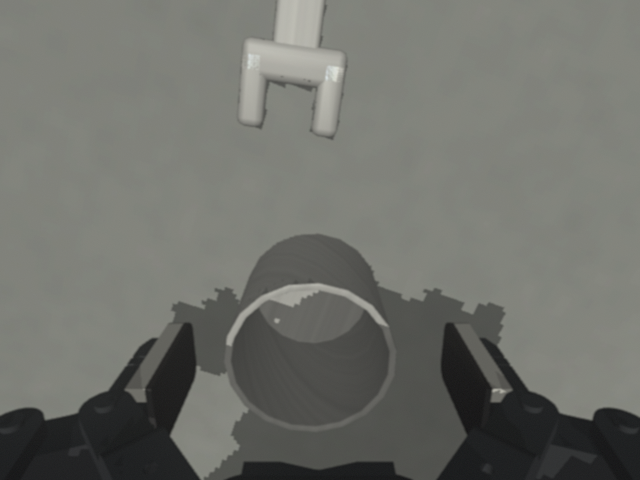

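```bash
python3 -m jog '0 0 0 -2 2 0 0.8;0 0 0 0 0 0 0.5;0 0 0 0 0 0 0;0 0 0 0 0 0 0;0 0 0 0 0 0 0' 45;python3 -m jog '0 0 0 0 0 0 0;0 0 0 0 0 0 0;0 0 0 0 0 0 0;0 0 0 0 0 0 0;0 0 0 0 0 0 0'
python3 - <<'E'
from h import *
go(.534,-.332,.2)
d=wgrab("pics/w4.png");wrim(d,.054,.027,(.534,-.332))
E
```

```text
clock: 3.63
tcp_pos: [0.5324, -0.3314, 0.0272]
orientation: [-1.347, 0.961, -0.962]
contact_force: [-0.8, 1.2, 6.2]
grip_width: 0.0553
clock: 4.05
tcp_pos: [0.5324, -0.3314, 0.0272]
orientation: [-1.347, 0.961, -0.962]
contact_force: [-1.6, 2.3, 6.9]
grip_width: 0.0551
shift [   1.  -172.8    1.4] yaw toolx -70.99 tooly [ 6.e-04  4.e-04 -1.e+00]
4.05 [ 0.5324 -0.3314  0.0272] [-1.347  0.961 -0.962] [-1.6  2.3  6.9] 0.055067257604786625
rim [ 0.5348 -0.3311  0.0265] n 942 res 0.00047 zdepth 0.0539
```

View pics/w4.png

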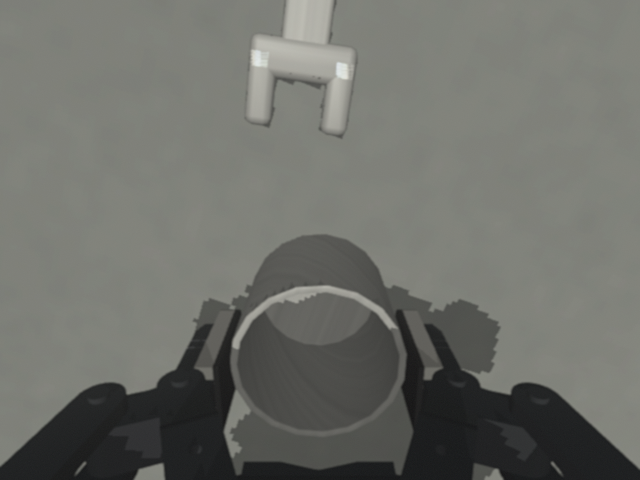

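```bash
python3 -m jog '0 0 0 0 -25 0 0;0 0 0 0 -38 0 0;0 0 0 0 -40 0 0;0 0 0 -10 -38 0 0;0 0 0 -20 -30 5 0'; python3 -m jog '0 0 0 -35 -22 9 0;0 0 0 -38 0 11 0;0 0 0 -38 0 11 0;0 0 0 -38 0 11 0;0 0 0 -38 0 11 0';  python3 -m jog '0 0 0 -38 0 11 0;0 0 0 -38 0 11 0;0 0 0 -38 0 11 0;0 0 0 -38 0 11 0;0 0 0 -38 0 11 0'; python3 -m jog '0 0 0 -35 0 10 0;0 0 0 -16 0 5 0;0 0 0 0 0 0 0;0 0 0 0 0 0 0;0 0 0 0 0 0 0'
python3 - <<'E'
from h import *
go(.504,.144,.22)
d=wgrab("pics/w5.png");wrim(d,.044,.032,(.5325,.1535)); go(.504,.144,.22)
E
```

```text
clock: 4.52
tcp_pos: [0.5264, -0.3047, 0.2004]
orientation: [-1.348, 0.962, -0.968]
contact_force: [0.8, -0.6, -0.2]
grip_width: 0.055
clock: 4.93
tcp_pos: [0.5155, -0.1062, 0.219]
orientation: [-1.348, 0.962, -0.962]
contact_force: [0.5, 0.5, -2.8]
grip_width: 0.055
clock: 5.35
tcp_pos: [0.5056, 0.0912, 0.2189]
orientation: [-1.348, 0.962, -0.961]
contact_force: [1.0, -0.2, -2.7]
grip_width: 0.0553
clock: 5.77
tcp_pos: [0.5039, 0.1413, 0.2187]
orientation: [-1.349, 0.963, -0.963]
contact_force: [-0.6, -0.8, -2.7]
grip_width: 0.0547
shift [-2.5 -1.3  1. ] yaw toolx -71.06 tooly [-7.e-04 -1.e-03 -1.e+00]
5.7667 [0.5039 0.1413 0.2187] [-1.349  0.963 -0.963] [-0.6 -0.8 -2.7] 0.05474883725749821
rim [0.5353 0.1564 0.0314] n 620 res 0.00056 zdepth 0.0439
shift [-3.  -1.2  0.9] yaw toolx -71.13 tooly [-5.e-04 -9.e-04 -1.e+00]
5.8167 [0.5041 0.1409 0.2188] [-1.348  0.963 -0.963] [ 0.1 -0.8 -1.7] 0.05532354114647446
```

View pics/w5.png

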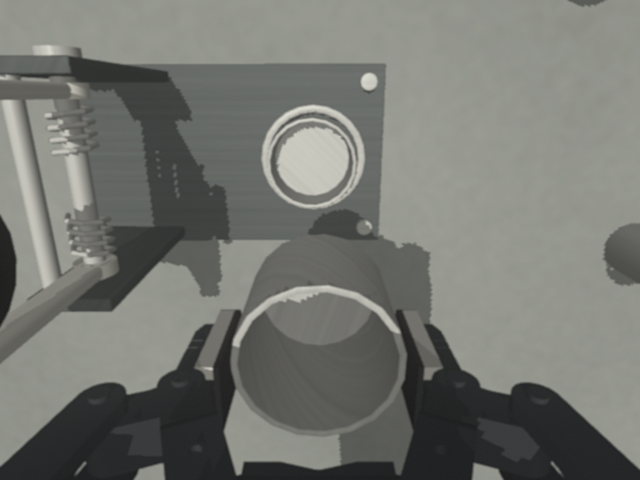

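```bash
python3 -m jog '0 0 0 -2 0 16 0;0 0 0 -2 10 16 0;0 0 0 0 35 0 0;0 0 0 0 35 0 0;0 0 0 0 32 0 0'; python3 -m jog '0 0 0 0 8 0 0;0 0 0 0 0 0 0;0 0 0 0 0 0 0;0 0 0 0 0 0 0;0 0 0 0 0 0 0'
python3 - <<'E'
from h import *
go(.533,.155,.09)
d=wgrab("pics/w6.png"); save("scene","pics/s6.png"); im=save("side","pics/d6.png")
a=cv2.imread("pics/s6.png");b=cv2.imread("pics/d6.png")
cv2.imwrite("pics/c6.png",np.hstack([cv2.resize(x,(400,400)) for x in(a[180:280,290:390],b[160:260,240:340])]))
E
```

```text
clock: 6.23
tcp_pos: [0.5335, 0.155, 0.1058]
orientation: [-1.347, 0.963, -0.964]
contact_force: [0.4, 0.5, -2.9]
grip_width: 0.0553
clock: 6.65
tcp_pos: [0.5347, 0.1571, 0.1012]
orientation: [-1.344, 0.96, -0.963]
contact_force: [0.2, -0.1, -2.5]
grip_width: 0.0549
shift [ 1.4 11.1 -2.3] yaw toolx -71.03 tooly [ 0.0036  0.0015 -1.    ]
6.65 [0.5347 0.1571 0.1012] [-1.344  0.96  -0.963] [ 0.2 -0.1 -2.5] 0.054942744142646494
```

View pics/c6.png

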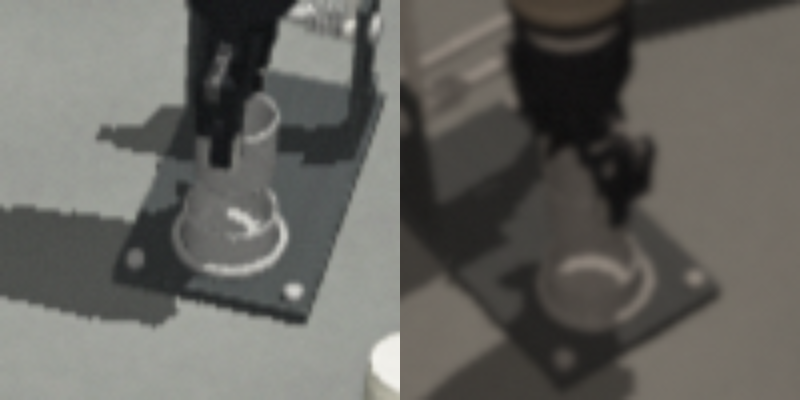

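View pics/w6.png

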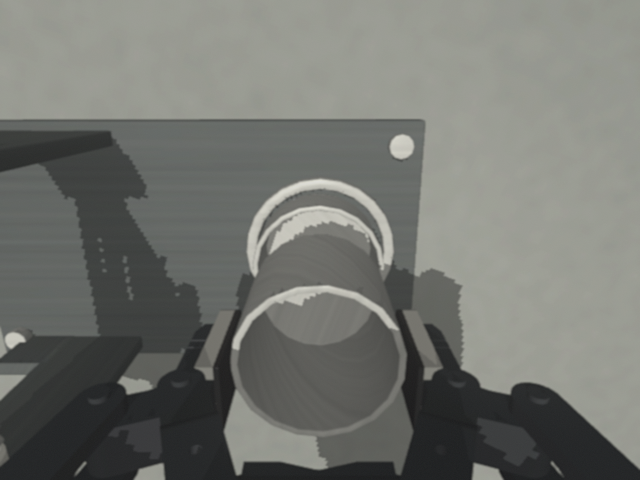

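```bash
python3 -m jog '0 0 0 0.5 10 -1.5 0;0 0 0 0 12 0 0;0 0 0 0 10 0 0;0 0 0 0 6 0 0;0 0 0 0 4 0 0'; python3 -m jog '0 0 0 0 2 0 0;0 0 0 0 2 0 0;0 0 0 0 2 0 0;0 0 0 0 2 0 0;0 0 0 0 2 0 0'
python3 - <<'E'
from h import *
go(.533,.155,.042)
d=wgrab("pics/w7.png"); save("scene","pics/s7.png"); im=save("side","pics/d7.png")
a=cv2.imread("pics/s7.png");b=cv2.imread("pics/d7.png")
cv2.imwrite("pics/c7.png",np.hstack([cv2.resize(x,(400,400)) for x in(a[180:280,290:390],b[160:260,240:340])]))
E
```

```text
clock: 7.22
tcp_pos: [0.5312, 0.1557, 0.0553]
orientation: [-1.35, 0.963, -0.961]
contact_force: [0.3, -0.1, -1.9]
grip_width: 0.0549
clock: 7.63
tcp_pos: [0.532, 0.1559, 0.047]
orientation: [-1.348, 0.961, -0.962]
contact_force: [-0.4, 0.4, -2.8]
grip_width: 0.0557
shift [1.2 5.  0.6] yaw toolx -71.0 tooly [ 4.e-04  2.e-04 -1.e+00]
7.6333 [0.532  0.1559 0.047 ] [-1.348  0.961 -0.962] [-0.4  0.4 -2.8] 0.05572124124595559
```

View pics/c7.png

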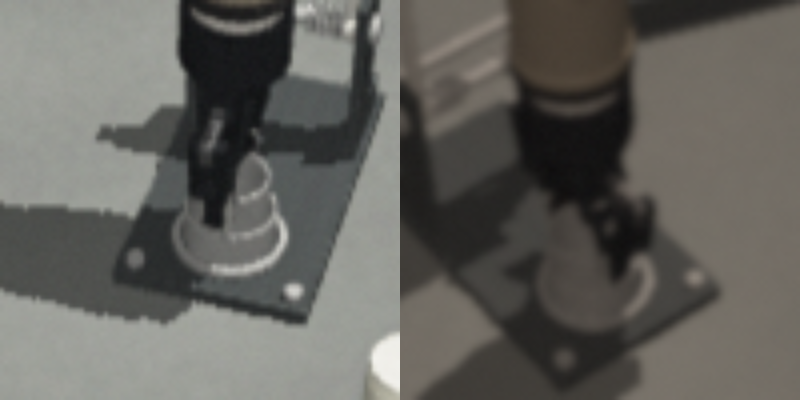

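View pics/w7.png

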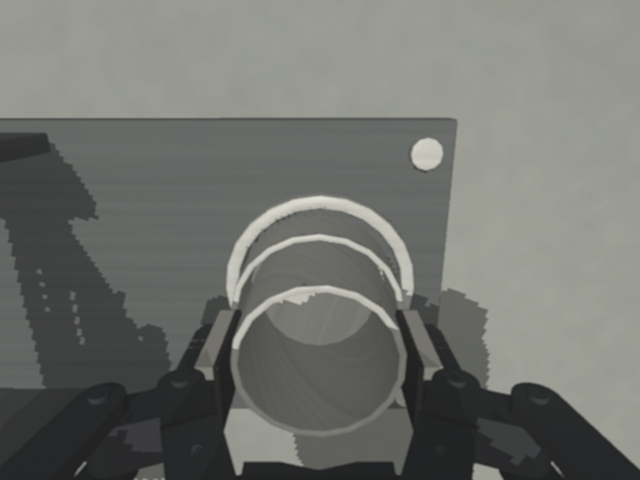

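```bash
python3 -m jog '0 0 0 0 1.5 0 0;0 0 0 0 1.5 0 0;0 0 0 0 1.5 0 0;0 0 0 0 1 0 0;0 0 0 0 0 0 0'
```

```text
clock: 8.2
tcp_pos: [0.532, 0.1559, 0.0422]
orientation: [-1.348, 0.962, -0.962]
contact_force: [-4.3, -1.0, 6.3]
grip_width: 0.0551
```

```bash
python3 -m jog '0 0 0 0 0 0 0.4;0 0 0 0 0 0 1;0 0 0 0 0 0 1;0 0 0 0 0 0 1;0 0 0 0 0 0 1'; python3 -m jog '0 0 0 0 -15 0 1;0 0 0 0 -35 0 1;0 0 0 0 -40 0 1;0 0 0 0 -40 0 1;0 0 0 0 -35 0 1';python3 -m jog '0 0 0 0 -10 -20 1;0 0 0 0 0 -10 1;0 0 0 0 0 0 1;0 0 0 0 0 0 1;0 0 0 0 0 0 1'
python3 - <<'E'
from h import *
go(.551,-.1345,.22)
d=wgrab("pics/w8.png"); wrim(d,.044,.032,(.5345,.156));wrim(d,.069,.027,(.5345,.156)); np.savez("w8.npz",**d)
im=save("side","pics/d8.png"); C=cloud(im);P=C[150:260,240:340].reshape(-1,3);Q=P[(np.hypot(P[:,0]-.532,P[:,1]-.154)<.031)];print(np.percentile(Q[:,2],[50,90,95,98,99.5]).round(4))
E
```

```text
clock: 8.62
tcp_pos: [0.532, 0.1559, 0.0415]
orientation: [-1.348, 0.961, -0.962]
contact_force: [-1.2, 0.7, 0.2]
grip_width: 0.0856
clock: 9.03
tcp_pos: [0.532, 0.1557, 0.2089]
orientation: [-1.347, 0.961, -0.962]
contact_force: [0.4, 0.3, 0.3]
grip_width: 0.0851
clock: 9.45
tcp_pos: [0.5031, 0.1461, 0.2151]
orientation: [-1.35, 0.962, -0.961]
contact_force: [0.1, 0.4, -0.2]
grip_width: 0.0857
shift [280.9  -4.7 -46.1] yaw toolx -70.99 tooly [-1.8e-03 -9.0e-04 -1.0e+00]
9.45 [0.5031 0.1461 0.2151] [-1.35   0.962 -0.961] [ 0.1  0.4 -0.2] 0.08572210188408023
rim [0.5349 0.1565 0.0317] n 307 res 0.00056 zdepth 0.044
rim [0.5343 0.1557 0.0264] n 688 res 0.00058 zdepth 0.0689
[0.0501 0.0682 0.0698 0.071  0.0723]
```

View pics/w8.png

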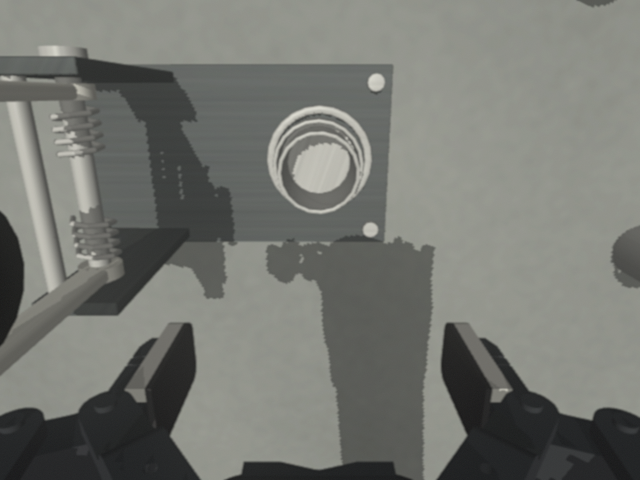

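```bash
python3 -m jog '0 0 0 35 0 -6 1;0 0 0 35 0 -6 1;0 0 0 35 0 -6 1;0 0 0 35 0 -6 1;0 0 0 35 0 -6 1'; python3 -m jog '0 0 0 35 0 -6 1;0 0 0 35 0 -6 1;0 0 0 35 0 -6 1;0 0 0 0 0 0 1;0 0 0 0 0 0 1'; python3 -m jog '0 0 0 0 0 0 1;0 0 0 0 0 0 1;0 0 0 0 0 0 1;0 0 0 0 0 0 1;0 0 0 0 0 0 1'
python3 - <<'E'
from h import *
go(.549,-.1345,.053)
d=wgrab("pics/w9.png"); wrim(d,.076,.022,(.5515,-.1345))
E
```

```text
clock: 9.97
tcp_pos: [0.5323, -0.0307, 0.2157]
orientation: [-1.349, 0.962, -0.961]
contact_force: [0.6, -0.0, -1.0]
grip_width: 0.0854
clock: 10.38
tcp_pos: [0.5491, -0.1371, 0.2156]
orientation: [-1.348, 0.966, -0.965]
contact_force: [0.3, 1.4, 0.0]
grip_width: 0.0854
clock: 10.8
tcp_pos: [0.5493, -0.1334, 0.2165]
orientation: [-1.348, 0.96, -0.96]
contact_force: [0.5, -0.3, 0.9]
grip_width: 0.0853
shift [  1.  163.5  -0.7] yaw toolx -70.91 tooly [ 1.e-04  3.e-04 -1.e+00]
10.8 [ 0.5493 -0.1334  0.2165] [-1.348  0.96  -0.96 ] [ 0.5 -0.3  0.9] 0.0853424707606842
rim [ 0.5515 -0.1338  0.0215] n 501 res 0.00055 zdepth 0.076
```

Aligned (bias 2.3 mm in x as before). Descend and grip.

```bash
python3 -m jog '0 0 0 0 30 0 1;0 0 0 0 35 0 1;0 0 0 0 35 0 1;0 0 0 0 30 0 1;0 0 0 0 20 0 1'; python3 -m jog '0 0 0 0 11 0 1;0 0 0 0 2 0 1;0 0 0 0 0 0 1;0 0 0 0 0 0 1;0 0 0 0 0 0 1'; python3 -m jog '0 0 0 0 0 0 0.7;0 0 0 0 0 0 0.4;0 0 0 0 0 0 0;0 0 0 0 0 0 0;0 0 0 0 0 0 0' 45;python3 -m jog '0 0 0 0 0 0 0;0 0 0 0 0 0 0;0 0 0 0 0 0 0;0 0 0 0 0 0 0;0 0 0 0 0 0 0'
python3 - <<'E'
from h import *
go(.5315,.1557,.22)
d=wgrab("pics/w10.png"); wrim(d,.076,.022,(.5515,-.1345))
E
```

```text
clock: 11.27
tcp_pos: [0.5478, -0.1335, 0.0637]
orientation: [-1.35, 0.963, -0.959]
contact_force: [-0.4, 0.2, 1.3]
grip_width: 0.0855
clock: 11.68
tcp_pos: [0.5505, -0.1345, 0.055]
orientation: [-1.347, 0.959, -0.963]
contact_force: [0.2, -0.2, -0.4]
grip_width: 0.0856
clock: 12.1
tcp_pos: [0.5497, -0.1342, 0.0543]
orientation: [-1.347, 0.961, -0.962]
contact_force: [-1.6, 1.3, 6.5]
grip_width: 0.0441
clock: 12.52
tcp_pos: [0.5497, -0.1342, 0.0543]
orientation: [-1.347, 0.961, -0.962]
contact_force: [-2.8, 1.3, 6.8]
grip_width: 0.0442
shift [-280.  -165.6   77.4] yaw toolx -71.0 tooly [ 1.e-03  2.e-04 -1.e+00]
12.5167 [ 0.5497 -0.1342  0.0543] [-1.347  0.961 -0.962] [-2.8  1.3  6.8] 0.044218503193267825
rim [ 0.552  -0.134   0.0214] n 1105 res 0.00049 zdepth 0.076
```

View pics/w10.png

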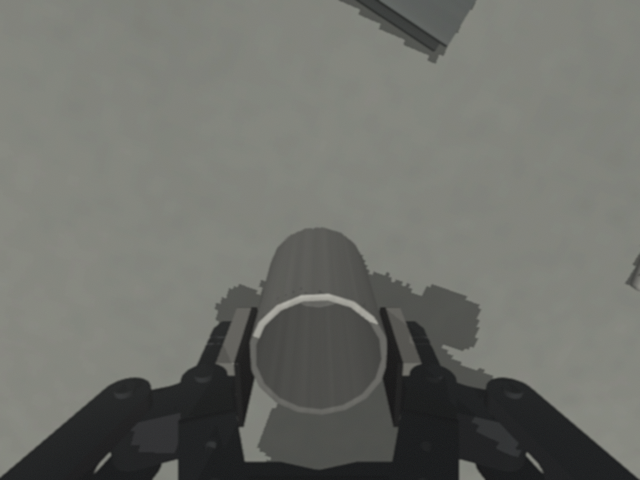

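```bash
python3 -m jog '0 0 0 0 -25 0 0;0 0 0 0 -38 0 0;0 0 0 0 -40 0 0;0 0 0 -10 -36 3 0;0 0 0 -20 -20 5 0'; python3 -m jog '0 0 0 -35 -7 10 0;0 0 0 -35 0 10 0;0 0 0 -35 0 10 0;0 0 0 -35 0 10 0;0 0 0 -35 0 10 0';  python3 -m jog '0 0 0 -35 0 9.5 0;0 0 0 -25 0 6.5 0;0 0 0 -15 0 3.8 0;0 0 0 0 0 0 0;0 0 0 0 0 0 0'; python3 -m jog '0 0 0 0 15 0 0;0 0 0 0 25 0 0;0 0 0 0 25 0 0;0 0 0 0 15 0 0;0 0 0 0 0 0 0'
python3 - <<'E'
from h import *
go(.532,.1555,.10)
d=wgrab("pics/w11.png"); save("scene","pics/s11.png"); im=save("side","pics/d11.png")
a=cv2.imread("pics/s11.png");b=cv2.imread("pics/d11.png")
cv2.imwrite("pics/c11.png",np.hstack([cv2.resize(x,(400,400)) for x in(a[180:280,290:390],b[160:260,240:340])]))
pr()
E
```

```text
clock: 12.98
tcp_pos: [0.5483, -0.1065, 0.2168]
orientation: [-1.344, 0.96, -0.97]
contact_force: [1.1, 0.1, -1.2]
grip_width: 0.0445
clock: 13.4
tcp_pos: [0.5365, 0.08, 0.2195]
orientation: [-1.348, 0.962, -0.962]
contact_force: [1.1, 0.0, -2.8]
grip_width: 0.0443
clock: 13.82
tcp_pos: [0.5311, 0.1564, 0.2191]
orientation: [-1.35, 0.96, -0.96]
contact_force: [-1.0, -0.8, -2.6]
grip_width: 0.0445
clock: 14.23
tcp_pos: [0.5294, 0.1529, 0.1362]
orientation: [-1.354, 0.967, -0.962]
contact_force: [0.2, -0.3, -2.0]
grip_width: 0.044
shift [-1.7 36.2  3.6] yaw toolx -71.14 tooly [-0.0059 -0.0035 -1.    ]
14.2333 [0.5294 0.1529 0.1362] [-1.354  0.967 -0.962] [ 0.2 -0.3 -2. ] 0.04401522441234168
14.3833 [0.5325 0.1547 0.1404] [-1.347  0.962 -0.964] [ 0.7  0.5 -1.6] 0.044087218068879386
```

View pics/c11.png

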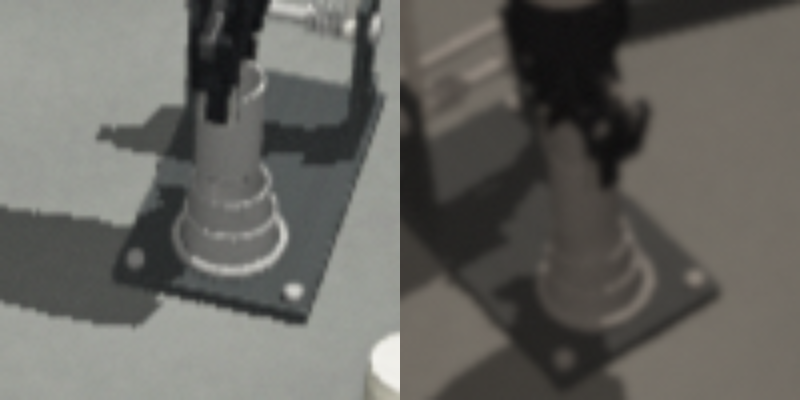

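View pics/w11.png

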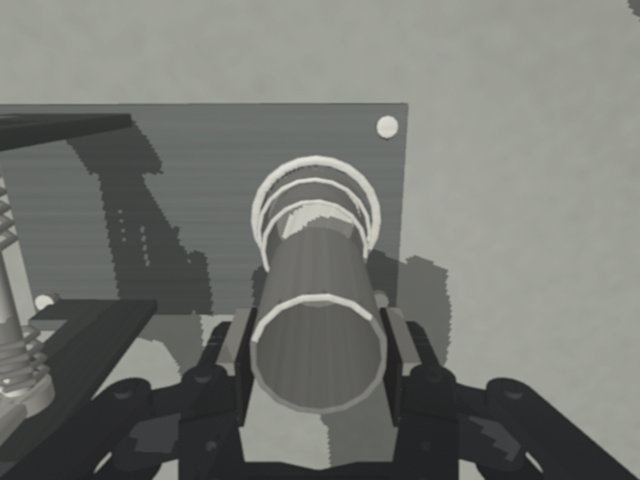

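```bash
python3 -m jog '0 0 0 -0.5 12 0 0;0 0 0 0 12 0 0;0 0 0 0 12 0 0;0 0 0 0 10 0 0;0 0 0 0 5 0 0'; python3 -m jog '0 0 0 0 3 0 0;0 0 0 0 3 0 0;0 0 0 0 3 0 0;0 0 0 0 1.5 0 0;0 0 0 0 0 0 0'
```

```text
clock: 14.8
tcp_pos: [0.5308, 0.1559, 0.087]
orientation: [-1.35, 0.963, -0.961]
contact_force: [0.2, 0.3, -1.7]
grip_width: 0.0446
clock: 15.22
tcp_pos: [0.5315, 0.1563, 0.0779]
orientation: [-1.348, 0.962, -0.962]
contact_force: [0.4, -0.2, -1.9]
grip_width: 0.0442
```

```bash
python3 -m jog '0 0 0 0 1.5 0 0;0 0 0 0 1.5 0 0;0 0 0 0 1 0 0;0 0 0 0 0 0 0;0 0 0 0 0 0 0'; python3 -m jog '0 0 0 0 1 0 0;0 0 0 0 1 0 0;0 0 0 0 0 0 0;0 0 0 0 0 0 0;0 0 0 0 0 0 0'
```

```text
clock: 15.63
tcp_pos: [0.5315, 0.1563, 0.074]
orientation: [-1.348, 0.962, -0.962]
contact_force: [-0.5, -0.1, -2.4]
grip_width: 0.0443
clock: 16.05
tcp_pos: [0.5318, 0.1564, 0.0724]
orientation: [-1.347, 0.961, -0.962]
contact_force: [-0.2, -0.8, 4.9]
grip_width: 0.044
```

```bash
python3 -m jog '0 0 0 0 0 0 0.4;0 0 0 0 0 0 1;0 0 0 0 0 0 1;0 0 0 0 0 0 1;0 0 0 0 0 0 1'; python3 -m jog '0 0 0 0 -15 0 1;0 0 0 0 -35 0 1;0 0 0 0 -40 0 1;0 0 0 0 -40 0 1;0 0 0 0 -25 0 1';python3 -m jog '0 0 0 15 0 -20 1;0 0 0 15 0 -10 1;0 0 0 0 0 0 1;0 0 0 0 0 0 1;0 0 0 0 0 0 1'
python3 - <<'E'
from h import *
pr()
d=wgrab("pics/w12.png"); wrim(d,.044,.032,(.5345,.156));wrim(d,.069,.027,(.5345,.156));wrim(d,.094,.022,(.5345,.156)); np.savez("w12.npz",**d)
im=save("side","pics/d12.png");np.savez("side12.npz",**im); sc=save("scene","pics/s12.png");np.savez("scene12.npz",**sc);pr()
E
```

```text
clock: 16.47
tcp_pos: [0.5314, 0.1562, 0.0718]
orientation: [-1.348, 0.962, -0.962]
contact_force: [0.5, 0.5, 0.1]
grip_width: 0.0853
clock: 16.88
tcp_pos: [0.5327, 0.1564, 0.2309]
orientation: [-1.344, 0.96, -0.963]
contact_force: [0.7, 0.5, 0.0]
grip_width: 0.0857
clock: 17.3
tcp_pos: [0.5129, 0.1187, 0.2269]
orientation: [-1.348, 0.962, -0.961]
contact_force: [-0.0, 0.8, -0.4]
grip_width: 0.0854
17.3 [0.5129 0.1187 0.2269] [-1.348  0.962 -0.961] [-0.   0.8 -0.4] 0.08541262021232075
rim [0.5355 0.1566 0.0311] n 326 res 0.00107 zdepth 0.044
rim [0.5341 0.1557 0.0266] n 367 res 0.00059 zdepth 0.0689
rim [0.5339 0.1567 0.0214] n 644 res 0.0006 zdepth 0.0939
17.45 [0.513  0.1191 0.2266] [-1.349  0.961 -0.96 ] [0.6 0.1 0.4] 0.08543123999446041
```

View pics/w12.png

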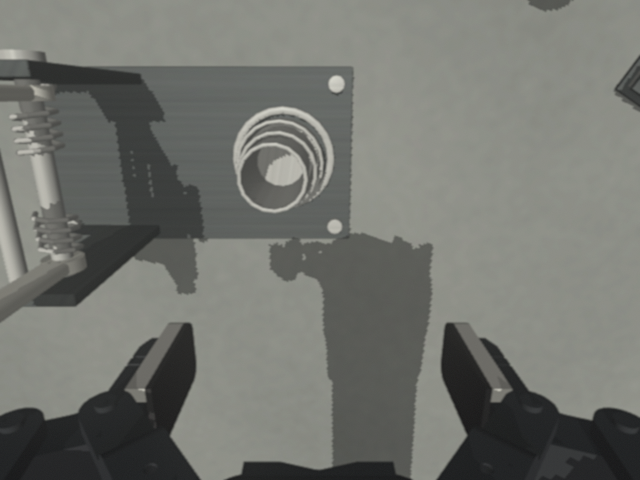

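View pics/d12.png

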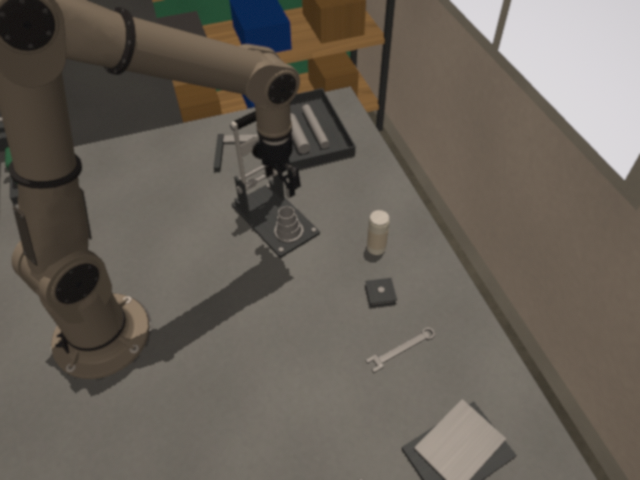

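```bash
python3 - <<'E'
from h import *
d=dict(np.load("w12.npz")); v,u=np.mgrid[:480,:640]
def ray(u,v,z):
    a=wworld(d,np.zeros(3)); b=wworld(d,unproj(d,float(u),float(v),1.0) if 0 else np.array([(u-d["cx"])/d["fx"],-(v-d["cy"])/d["fy"],-1.])); return a+(b-a)*(z-a[2])/(b[2]-a[2])
g=d["color"].astype(int).sum(2)/3
n,l,st,c=cv2.connectedComponentsWithStats((g>170).astype(np.uint8))
B=[]
for i in range(1,n):
    if 120<st[i,4]<500 and st[i,2]<25 and 300<c[i,0]<360: print(c[i],st[i,4]);B.append(ray(*c[i],.014))
B=np.array(B);print(B); e=B[0]-B[1]; print("jig x yaw",np.degrees(np.arctan2(e[1],e[0])))
# plate edges: dark mask
for (r0,r1,c0,c1) in((60,240,320,370),):
    m=(g[r0:r1]<105)
    pts=[]
    for rr in range(100,215,5):
        row=g[rr]; cs=[x for x in range(335,380) if row[x]<105 and row[x+3]>115]
        if cs: pts.append(ray(cs[-1]+1.5,rr,.012)[:2])
    pts=np.array(pts); k=np.linalg.svd(pts-pts.mean(0))[2][0]; print("end edge",pts.mean(0),np.degrees(np.arctan2(k[1],k[0])))
pts=[]
for cc in range(180,320,5):
    rs=[y for y in range(50,90) if g[y,cc]>115 and g[y+3,cc]<105]
    if rs: pts.append(ray(cc,rs[-1]+1.5,.012)[:2])
pts=np.array(pts); k=np.linalg.svd(pts-pts.mean(0))[2][0]; print("side edge",pts.mean(0),np.degrees(np.arctan2(k[1],k[0])))
E
```

```text
[335.94148936  83.2712766 ] 188
[[0.60394367 0.13462652 0.014     ]]Traceback (most recent call last):
  File "<stdin>", line 10, in <module>
IndexError: index 1 is out of bounds for axis 0 with size 1
```

```bash
python3 -m jog '0 0 0 0 -35 0 1;0 0 0 0 -40 0 1;0 0 0 0 -40 0 1;0 0 0 0 -40 0 1;0 0 0 0 -30 0 1'
```

```text
clock: 17.87
tcp_pos: [0.5134, 0.1188, 0.4154]
orientation: [-1.346, 0.959, -0.962]
contact_force: [0.7, 0.5, 0.2]
grip_width: 0.0853
```

```bash
python3 - <<'E'
from h import *
d=dict(np.load("w12.npz"))
def ray(u,v,z):
    a=wworld(d,np.zeros(3)); b=wworld(d,np.array([(u-d["cx"])/d["fx"],-(v-d["cy"])/d["fy"],-1.])); return a+(b-a)*(z-a[2])/(b[2]-a[2])
g=d["color"].astype(int).sum(2)/3
a=ray(335.9,83.3,.014);b=ray(334.2,227,.014);e=a-b;print(a,b,"yaw",np.degrees(np.arctan2(e[1],e[0])))
def edge(pts):
    pts=np.array(pts)[:,:2]; k=np.linalg.svd(pts-pts.mean(0))[2][0]; print(len(pts),pts.mean(0),np.degrees(np.arctan2(k[1],k[0])))
gx=cv2.Sobel(cv2.GaussianBlur(g.astype(np.float32),(3,3),0),cv2.CV_32F,1,0);gy=cv2.Sobel(cv2.GaussianBlur(g.astype(np.float32),(3,3),0),cv2.CV_32F,0,1)
edge([ray(335+np.argmax(gx[y,335:375]),y,.012) for y in range(105,215,4)])
edge([ray(x,50+np.argmin(gy[50:85,x]),.012) for x in range(180,325,4)])
E
python3 - <<'E'
from h import *
go(.489,.278,.40)
E
```

```text
[0.60391349 0.13464986 0.014     ] [0.49386317 0.09672237 0.014     ] yaw 19.015885770821153
28 [0.55230894 0.10276283] -160.94315042644808
37 [0.59475621 0.19994513] -71.01528655779806
shift [-158.5   15.6   28.8] yaw toolx -70.96 tooly [ 0.0029  0.0011 -1.    ]
17.8667 [0.5134 0.1188 0.4154] [-1.346  0.959 -0.962] [0.7 0.5 0.2] 0.08526170204300201
```

```bash
python3 -m jog '0 0 0 -35 0 7 1;0 0 0 -35 0 7 1;0 0 0 -35 0 7 1;0 0 0 -33 0 6 1;0 0 0 -20 0 3 1'; python3 -m jog '0 0 0 0 0 0 1;0 0 0 0 0 0 1;0 0 0 0 0 0 1;0 0 0 0 0 0 1;0 0 0 0 0 0 1'
python3 - <<'E'
from h import *
go(.4907,.2784,.316)
d=wgrab("pics/w13.png");np.savez("w13.npz",**d)
g=d["color"].astype(int).sum(2)/3; v,u=np.mgrid[:480,:640]
W=wworld(d,unproj(d,u,v,d["z_map"].astype(float)))
m=(abs(W[...,2]-.342)<.012)&(g<90)&(v<440)&(np.hypot(W[...,0]-.492,W[...,1]-.278)<.07)
S=W[m];print(m.sum(),S.mean(0).round(4),S[:,2].max());jx=np.array([.9455,.3256]);jy=np.array([-.3256,.9455])
print("jx range",np.percentile(S[:,:2]@jx,[1,50,99]),"jy",np.percentile(S[:,:2]@jy,[1,50,99]),"hinge jx,jy",np.array([.4907,.2784])@jx,np.array([.4907,.2784])@jy)
E
```

```text
clock: 18.28
tcp_pos: [0.4882, 0.2823, 0.4114]
orientation: [-1.35, 0.959, -0.956]
contact_force: [0.0, 1.4, -0.1]
grip_width: 0.0854
clock: 18.7
tcp_pos: [0.4904, 0.276, 0.4121]
orientation: [-1.347, 0.963, -0.964]
contact_force: [0.2, -0.6, -1.2]
grip_width: 0.0854
shift [-2.2 96.1  1.1] yaw toolx -71.13 tooly [ 3.e-04 -1.e-04 -1.e+00]
18.7 [0.4904 0.276  0.4121] [-1.347  0.963 -0.964] [ 0.2 -0.6 -1.2] 0.08540412748166232
7473 [0.4973 0.28   0.3447] 0.34933491110538406
jx range [0.5137625  0.56275142 0.60248558] jy [0.09094924 0.10278963 0.11480218] hinge jx,jy 0.55460389 0.10345527999999997
```

View pics/w13.png

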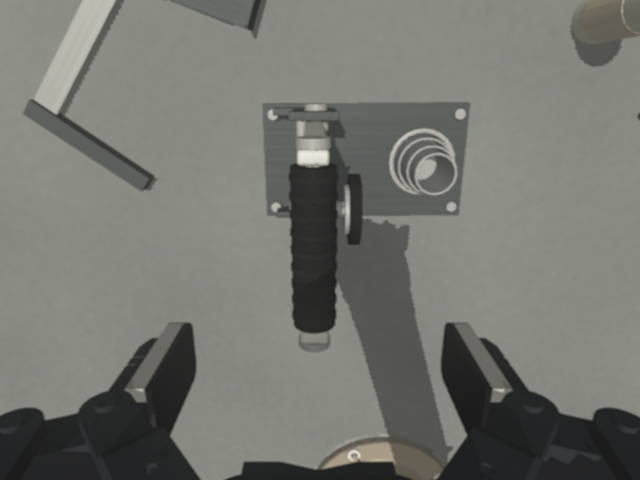

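```bash
python3 -m jog '0 0 0 -1 20 1 1;0 0 0 0 25 0 1;0 0 0 0 25 0 1;0 0 0 0 18 0 1;0 0 0 0 8 0 1'; python3 -m jog '0 0 0 0 0 0 0.8;0 0 0 0 0 0 0.6;0 0 0 0 0 0 0.5;0 0 0 0 0 0 0.5;0 0 0 0 0 0 0.5' 60
python3 - <<'E'
from h import *
go(.4907,.2784,.316)
d=wgrab("pics/w14.png");im=save("side","pics/d14.png")
E
```

```text
clock: 19.17
tcp_pos: [0.4895, 0.2771, 0.3134]
orientation: [-1.351, 0.964, -0.962]
contact_force: [0.6, 0.2, 0.3]
grip_width: 0.0857
clock: 19.58
tcp_pos: [0.491, 0.2789, 0.3172]
orientation: [-1.346, 0.961, -0.962]
contact_force: [0.0, 0.4, -0.3]
grip_width: 0.0425
shift [ 0.4  1.2 -0.4] yaw toolx -71.01 tooly [ 0.0017  0.0013 -1.    ]
19.5833 [0.491  0.2789 0.3172] [-1.346  0.961 -0.962] [ 0.   0.4 -0.3] 0.042515988383256306
```

View pics/w14.png

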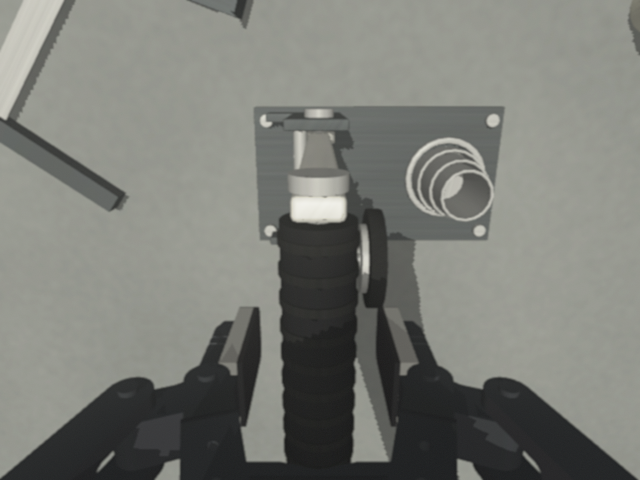

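```bash
python3 -m jog '0 0 0 0 1 0 0.4;0 0 0 0 0 0 0.3;0 0 0 0 0 0 0;0 0 0 0 0 0 0;0 0 0 0 0 0 0' 60; python3 -c "
from h import *
go(.4907,.2784,.316)"
```

```text
clock: 20.1
tcp_pos: [0.4904, 0.2786, 0.3152]
orientation: [-1.348, 0.962, -0.961]
contact_force: [-1.2, -0.5, 1.9]
grip_width: 0.022
shift [ 0.3 -0.8  0.2] yaw toolx -71.0 tooly [-0.e+00  2.e-04 -1.e+00]
20.1 [0.4904 0.2786 0.3152] [-1.348  0.962 -0.961] [-1.2 -0.5  1.9] 0.022041779426469864
```

```bash
python3 - <<'E'
import numpy as np
t=np.radians(np.arange(0,21)*4.25); x=215*np.sin(t);y=215*(1-np.cos(t))
for a,b in zip(np.diff(x),np.diff(y)): print(round(a,1),round(b,1),end="; ")
print(x[-1],y[-1],t[-1])
E
```

```text
15.9 0.6; 15.8 1.8; 15.7 2.9; 15.4 4.1; 15.1 5.2; 14.6 6.3; 14.1 7.4; 13.5 8.4; 12.9 9.4; 12.1 10.3; 11.3 11.2; 10.5 12.0; 9.6 12.8; 8.6 13.4; 7.6 14.0; 6.5 14.6; 5.4 15.0; 4.3 15.4; 3.1 15.6; 2.0 15.8; 214.1818600897253 196.2615153092535 1.4835298641951802
```

```bash
python3 -m jog '0 0 0 15.9 0.6 0 0;0 0 0 15.8 1.8 0 0;0 0 0 15.7 2.9 0 0;0 0 0 15.4 4.1 0 0;0 0 0 15.1 5.2 0 0'; python3 -c "
from h import *
go(.4907,.2784,.316)"
```

```text
clock: 20.52
tcp_pos: [0.5157, 0.2054, 0.3008]
orientation: [-1.347, 0.961, -0.96]
contact_force: [-0.7, 2.1, 0.8]
grip_width: 0.0221
shift [-77.2 -15.1   0.2] yaw toolx -70.94 tooly [ 1.0e-04  1.7e-03 -1.0e+00]
20.5167 [0.5157 0.2054 0.3008] [-1.347  0.961 -0.96 ] [-0.7  2.1  0.8] 0.022097404138549725
```

Forces small; on the arc. Continue.

```bash
python3 -m jog '0 0 0 14.6 6.3 0 0;0 0 0 14.1 7.4 0 0;0 0 0 13.5 8.4 0 0;0 0 0 12.9 9.4 0 0;0 0 0 12.1 10.3 0 0';python3 -m jog '0 0 0 11.3 11.2 0 0;0 0 0 10.5 12 0 0;0 0 0 9.6 12.8 0 0;0 0 0 8.6 13.4 0 0;0 0 0 7.6 14 0 0'; python3 -c "
from h import *
go(.4907,.2784,.316)"
```

```text
clock: 20.93
tcp_pos: [0.5378, 0.1413, 0.2588]
orientation: [-1.347, 0.961, -0.961]
contact_force: [-1.2, 2.3, 2.5]
grip_width: 0.0225
clock: 21.35
tcp_pos: [0.5536, 0.0957, 0.1944]
orientation: [-1.347, 0.961, -0.962]
contact_force: [-1.5, 2.2, 4.2]
grip_width: 0.0226
shift [-1.932e+02 -1.216e+02  1.000e-01] yaw toolx -71.01 tooly [ 6.e-04  3.e-04 -1.e+00]
21.35 [0.5536 0.0957 0.1944] [-1.347  0.961 -0.962] [-1.5  2.2  4.2] 0.022633223349431984
```

```bash
python3 -m jog '0 0 0 6.5 14.6 0 0;0 0 0 5.4 15 0 0;0 0 0 4.3 15.4 0 0;0 0 0 2.5 12 0 0;0 0 0 1.3 8 0 0'; python3 -m jog '0 0 0 0.7 5 0 0;0 0 0 0.5 4 0 0;0 0 0 0 0 0 0;0 0 0 0 0 0 0;0 0 0 0 0 0 0'; python3 - <<'E'
from h import *
go(.4907,.2784,.316); d=wgrab("pics/w15.png");im=save("side","pics/d15.png");sc=save("scene","pics/s15.png")
np.savez("side15.npz",**im);np.savez("scene15.npz",**sc)
a=cv2.imread("pics/s15.png");b=cv2.imread("pics/d15.png")
cv2.imwrite("pics/c15.png",np.hstack([cv2.resize(x,(400,400)) for x in(a[160:280,290:410],b[140:260,220:340])]))
E
```

```text
clock: 21.77
tcp_pos: [0.56, 0.077, 0.1289]
orientation: [-1.348, 0.961, -0.962]
contact_force: [-0.7, 1.1, 4.9]
grip_width: 0.0221
clock: 22.18
tcp_pos: [0.5603, 0.0762, 0.1217]
orientation: [-1.348, 0.961, -0.962]
contact_force: [-0.4, 0.0, 4.3]
grip_width: 0.0222
shift [-2.138e+02 -1.943e+02  1.000e-01] yaw toolx -71.0 tooly [ 7.e-04  0.e+00 -1.e+00]
22.1833 [0.5603 0.0762 0.1217] [-1.348  0.961 -0.962] [-0.4  0.   4.3] 0.022160779223124035
```

View pics/c15.png

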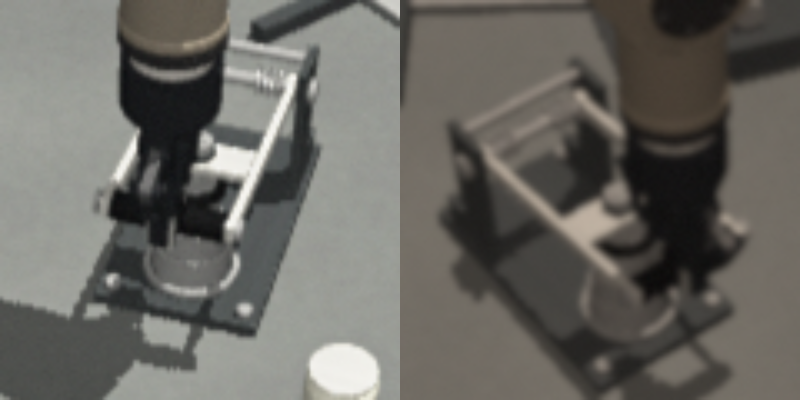

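View pics/w15.png

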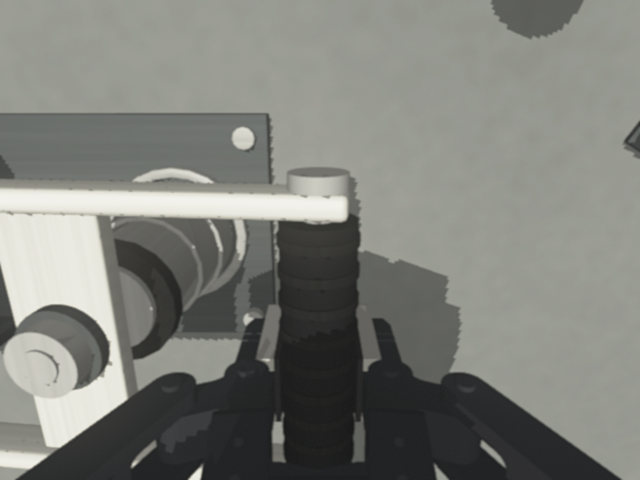

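```bash
python3 -m jog '0 0 0 0.3 3 0 0;0 0 0 0.2 3 0 0;0 0 0 0.2 3 0 0;0 0 0 0 0 0 0;0 0 0 0 0 0 0'; python3 -m jog '0 0 0 0 2 0 0;0 0 0 0 0 0 0;0 0 0 0 0 0 0;0 0 0 0 0 0 0;0 0 0 0 0 0 0'; python3 -m jog '0 0 0 0 2 0 0;0 0 0 0 0 0 0;0 0 0 0 0 0 0;0 0 0 0 0 0 0;0 0 0 0 0 0 0';python3 -m jog '0 0 0 0 2 0 0;0 0 0 0 0 0 0;0 0 0 0 0 0 0;0 0 0 0 0 0 0;0 0 0 0 0 0 0'
```

```text
clock: 22.75
tcp_pos: [0.5606, 0.0755, 0.1126]
orientation: [-1.348, 0.961, -0.962]
contact_force: [0.2, -0.8, 5.3]
grip_width: 0.0218
clock: 23.17
tcp_pos: [0.5606, 0.0755, 0.1111]
orientation: [-1.347, 0.961, -0.962]
contact_force: [-1.3, -0.9, 8.9]
grip_width: 0.0223
clock: 23.58
tcp_pos: [0.5606, 0.0754, 0.1092]
orientation: [-1.347, 0.961, -0.962]
contact_force: [-1.3, -1.1, 9.3]
grip_width: 0.0225
clock: 24.0
tcp_pos: [0.5607, 0.0753, 0.1073]
orientation: [-1.347, 0.961, -0.962]
contact_force: [-2.7, -1.5, 9.9]
grip_width: 0.0227
```

```bash
python3 -m jog '0 0 0 0 2 0 0;0 0 0 0 0 0 0;0 0 0 0 0 0 0;0 0 0 0 0 0 0;0 0 0 0 0 0 0';python3 -m jog '0 0 0 0 2 0 0;0 0 0 0 0 0 0;0 0 0 0 0 0 0;0 0 0 0 0 0 0;0 0 0 0 0 0 0'; python3 - <<'E'
from h import *
o=[r.get_obs()["contact_force"][2]]
d=wgrab("pics/w16.png");im=save("side","pics/d16.png");sc=save("scene","pics/s16.png"); pr()
np.savez("w16.npz",**d);np.savez("side16.npz",**im);np.savez("scene16.npz",**sc)
g=d["color"].astype(int).sum(2)/3; v,u=np.mgrid[:480,:640]
W=wworld(d,unproj(d,u,v,d["z_map"].astype(float)))
print("tip of sleeve/bar heights: bar",[W[y,x].round(4).tolist() for y,x in((205,30),(205,100),(205,200),(205,270),(205,330))]," sleeve top",W[240:420:20,318][:,2].round(4))
E
```

```text
clock: 24.42
tcp_pos: [0.5607, 0.0753, 0.1054]
orientation: [-1.347, 0.961, -0.962]
contact_force: [-2.9, -1.7, 10.8]
grip_width: 0.0221
clock: 24.83
tcp_pos: [0.5607, 0.0753, 0.1036]
orientation: [-1.347, 0.961, -0.962]
contact_force: [-2.5, -1.3, 14.1]
grip_width: 0.0224
24.9833 [0.5607 0.0753 0.1036] [-1.347  0.961 -0.962] [-3.3 -1.1 13.3] 0.02263834617980402
tip of sleeve/bar heights: bar [[0.586, 0.1675, 0.1302], [0.5924, 0.1491, 0.1306], [0.6019, 0.1227, 0.1322], [0.608, 0.1047, 0.1321], [0.6133, 0.0893, 0.132]]  sleeve top [0.1345 0.1346 0.1357 0.1361 0.1365 0.1351 0.1353 0.1355 0.1374]
```

View pics/w16.png

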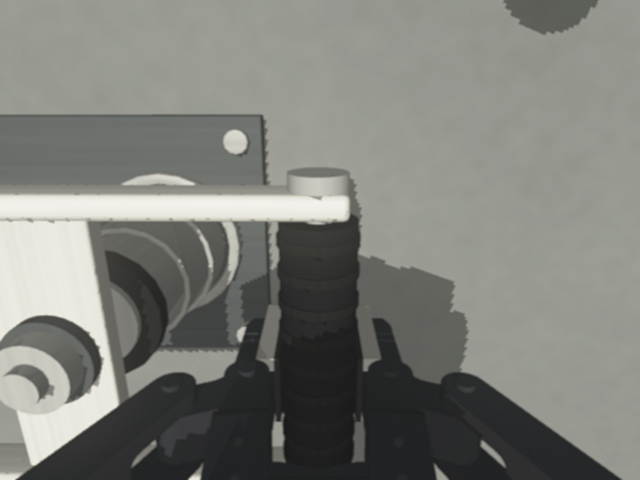

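```bash
python3 -m jog '0 0 0 0 1.5 0 0;0 0 0 0 1.2 0 0;0 0 0 0 0 0 0;0 0 0 0 0 0 0;0 0 0 0 0 0 0'; python3 - <<'E'
from h import *
d=wgrab("pics/w17.png"); pr()
np.savez("w17.npz",**d)
g=d["color"].astype(int).sum(2)/3; v,u=np.mgrid[:480,:640]
for n in("w16","w17"):
    d=dict(np.load(n+".npz"));W=wworld(d,unproj(d,u,v,d["z_map"].astype(float)))
    print(n,"bar",[W[y-3:y+4,x-3:x+4,2].mean().round(4) for y,x in((205,30),(205,200),(205,330))],"sleeve",np.median(W[240:420,310:326,2]).round(4))
    z=W[330:420,0:110,2]; print(np.histogram(z,bins=np.arange(.10,.18,.002)))
E
```

```text
clock: 25.4
tcp_pos: [0.5607, 0.0752, 0.1013]
orientation: [-1.347, 0.961, -0.962]
contact_force: [-4.2, -2.6, 17.3]
grip_width: 0.0226
25.45 [0.5607 0.0752 0.1013] [-1.347  0.961 -0.962] [-4.5 -2.1 17.1] 0.02241231332620338
w16 bar [np.float64(0.1301), np.float64(0.1311), np.float64(0.1317)] sleeve 0.1357
(array([   0,    0,    0,    0,    0,    0,    0,    0,    0,    0,    0,
          1,  725, 1696,  247, 1309,  501,  426,  453, 2394,  392,  684,
        714,    0,    0,    0,    0,    0,    0,    0,    0,    3,   28,
         16,    0,    0,    0,    0,    0]), array([0.1  , 0.102, 0.104, 0.106, 0.108, 0.11 , 0.112, 0.114, 0.116,
       0.118, 0.12 , 0.122, 0.124, 0.126, 0.128, 0.13 , 0.132, 0.134,
       0.136, 0.138, 0.14 , 0.142, 0.144, 0.146, 0.148, 0.15 , 0.152,
       0.154, 0.156, 0.158, 0.16 , 0.162, 0.164, 0.166, 0.168, 0.17 ,
       0.172, 0.174, 0.176, 0.178]))
w17 bar [np.float64(0.1288), np.float64(0.1292), np.float64(0.1294)] sleeve 0.1335
(array([   0,    0,    0,    0,    0,    0,    0,    0,    0,    0,    1,
        169, 2127,  275, 1073,  814,  411,  445, 1761, 1059,  272,  616,
        687,    0,    0,    0,    0,    0,    0,    0,    2,   38,    6,
          0,    0,    0,    0,    0,    0]), array([0.1  , 0.102, 0.104, 0.106, 0.108, 0.11 , 0.112, 0.114, 0.116,
       0.118, 0.12 , 0.122, 0.124, 0.126, 0.128, 0.13 , 0.132, 0.134,
       0.136, 0.138, 0.14 , 0.142, 0.144, 0.146, 0.148, 0.15 , 0.152,
       0.154, 0.156, 0.158, 0.16 , 0.162, 0.164, 0.166, 0.168, 0.17 ,
       0.172, 0.174, 0.176, 0.178]))
```

View pics/w17.png

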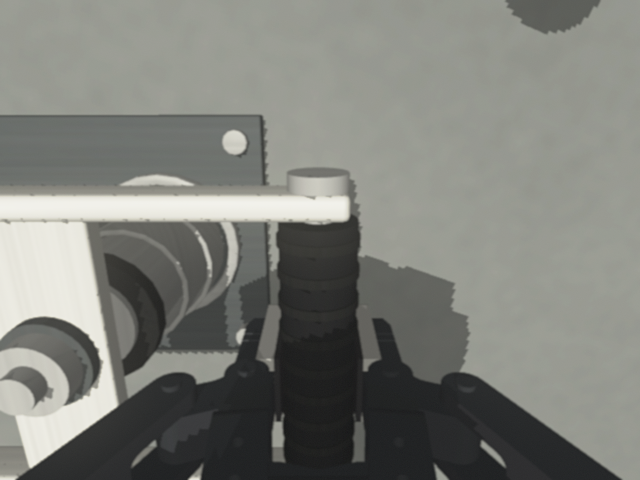

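```bash
python3 - <<'E'
from h import *
v,u=np.mgrid[:480,:640]
for n in("w16","w17"):
    d=dict(np.load(n+".npz"));W=wworld(d,unproj(d,u,v,d["z_map"].astype(float)))
    z=W[340:420,0:75,2]; p=z[z>.1425] if n=="w16" else z[z>.1425]; c=z[(z>.1360)&(z<.1405)]
    print(n,np.median(p).round(4),np.percentile(p,80).round(4),np.median(c).round(4),len(p),len(c))
    b=W[194:216,0:340].reshape(-1,3); jy=np.array([-.3256,.9455]); s=b[:,:2]@jy; k=abs(b[:,2]-.13)<.004
    q=np.polyfit(s[k],b[k,2],1); res=abs(np.polyval(q,s)-b[:,2])<.001; q=np.polyfit(s[res],b[res,2],1);print("theta",1.5708+q[0], res.sum())
E
```

```text
w16 0.1441 0.1446 0.1391 1358 3020
theta 1.5522976549772696 6273
w17 0.1441 0.1446 0.1378 1269 2880
theta 1.563585985020871 6154
```

```bash
python3 -m jog '0 0 0 0 0.5 0 0;0 0 0 0 0 0 0;0 0 0 0 0 0 0;0 0 0 0 0 0 0;0 0 0 0 0 0 0'; python3 -m jog '0 0 0 0 0 0 0;0 0 0 0 0 0 0;0 0 0 0 0 0 0;0 0 0 0 0 0 0;0 0 0 0 0 0 0'; python3 - <<'E'
from h import *
d=wgrab("pics/w18.png");im=save("side","pics/d18.png");sc=save("scene","pics/s18.png")
v,u=np.mgrid[:480,:640]
W=wworld(d,unproj(d,u,v,d["z_map"].astype(float)));z=W[340:420,0:75,2];print(np.median(z[z>.1425]),np.median(z[(z>.1355)&(z<.14)]))
a=cv2.imread("pics/s18.png");b=cv2.imread("pics/d18.png")
cv2.imwrite("pics/c18.png",np.hstack([cv2.resize(x,(400,400)) for x in(a[160:280,290:410],b[140:260,220:340])]))
pr()
E
```

```text
clock: 25.87
tcp_pos: [0.5608, 0.0752, 0.1009]
orientation: [-1.347, 0.961, -0.963]
contact_force: [-5.0, -1.5, 18.6]
grip_width: 0.0223
clock: 26.28
tcp_pos: [0.5608, 0.0752, 0.1009]
orientation: [-1.347, 0.961, -0.963]
contact_force: [-3.9, -1.0, 18.4]
grip_width: 0.0222
0.14409060280892688 0.13752899267358804
26.4333 [0.5608 0.0752 0.1009] [-1.347  0.961 -0.963] [-5.1 -1.8 18.4] 0.02182335513427795
```

View pics/c18.png

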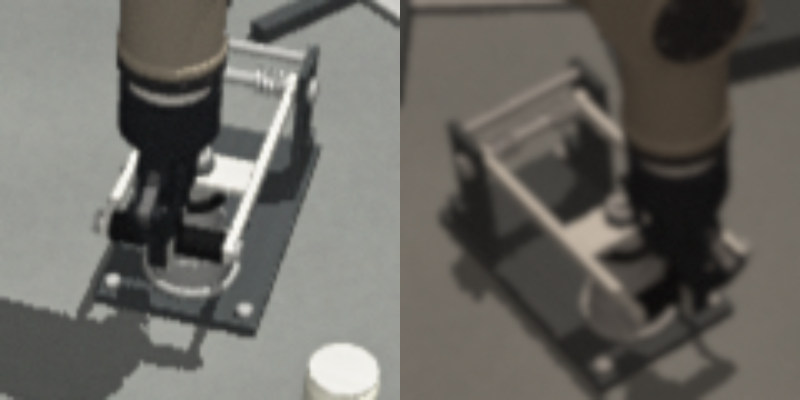

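View pics/d18.png

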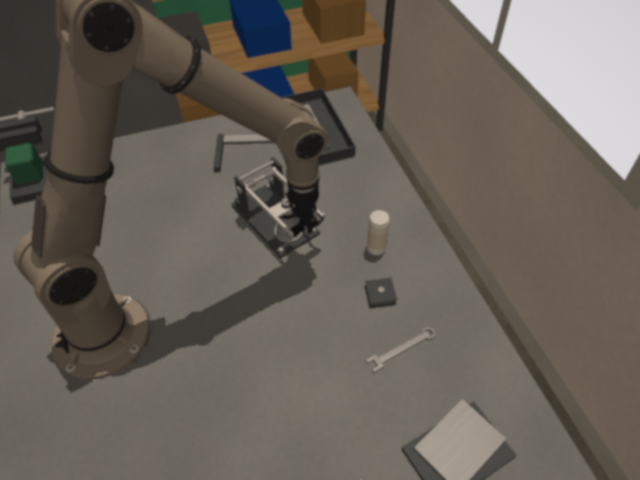

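The hold is steady and the can, magnet and wrench haven't moved, so I'm handing in.

```bash
python3 -c "
from bench import r
print(r.hand_in()); o=r.get_obs(); print(o['clock'],o['tcp_pos'],o['contact_force'])"
```

```text
the job is handed in; nothing more can be done
None
the job is handed in; nothing more can be done
```

The middle shell and the core are nested, and I handed the job in at about 26.4 s, holding the lever down on the core with the plunger about half in.

- **Shells:** after each release the wrist camera put the middle's rim at 68.9 mm (69 expected) and the core's rim at 93.9 mm (94 expected), so both were home. I could not re-measure the rims once the lever covered them.
- **Lever:** my last angle measurement was about 1.564 rad. I then pressed 0.5 mm further, which puts it near 1.566. The pose and grip stayed steady, with about 18 N vertical force at the tool against the 16 N nominal.
- **Plunger:** the estimates disagree slightly. The lever angle gives about 5.2 mm pushed in, and the travel since first contact gives about 6.7 mm. The plunger's pin stands about 6.5 mm above its collar, but I did not measure its height with the plunger out. All three are close to half stroke.
- **Bystanders:** the can, wrench and magnet look unmoved in the last side picture. The measured forces stayed low throughout.

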